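Bring the camera carriage up to the sprung stop and clamp it

ROBOT

A 6-joint arm with a two-finger parallel gripper is mounted at the origin on the work surface. World frame = base frame: x ahead of the robot, y to its left, z up, the work surface at z = 0. Lengths are in m, angles in rad, forces in N, time in s.
With the tool pointing down it reaches from about 0.4 to 0.925 m from the base axis. Payload 3.4 kg.
Tool frame: the origin (TCP) lies midway between the tips of the shut fingers; the grasp point (between the pads) lies 19 mm behind it; z points along the fingers, y is the line along which they close (so a half turn about z gives the same grasp; the last joint's range is limited). The gripper opens to 85 mm and grips with 20 to 120 N. Pads are 22 mm wide; open, the fingers measure 114 mm over their backs; the gripper's body (76 mm by 85 mm) begins 54 mm behind the grasp point. The pads swing forward as they close: fully open they stand 13 mm farther back than shut.
Start: joints at [1.079, 0.307, 1.506, -0, 1.328, -0.073], TCP at [0.233, 0.526, 0.231] pointing down, gripper open.
Joint ranges: [-3.12, 3.12], [-1.05, 2.28], [0.14, 2.33], [-1.42, 4.57], [0.1, 2.73], [-2.68, 2.68]. Speed limits (rad/s): [2.57, 2.57, 3.14, 3.14, 3.14, 3.14].

INTERFACE

Orientations are given as a rotation vector (axis times angle).
In Python, from workcell import env gives the robot as it stands. The module is installed in compiled form; this text tells all that it offers. Calls block until the motion is done:
- env.goto(position, orientation): joint-space move of the TCP to a pose.
- env.servo_line(position, speed=0.15, orientation=None): straight line of the TCP; orientation=None keeps the orientation; speed is the mean speed in m/s.
- env.goto_joints(angles): joint-space move.
- env.set_gripper(opening): opening from 0.0 (shut) to 1.0 (fully open); the grip force is fixed at half the most; returns when the fingers have stopped.
- env.dwell(seconds).
- env.inverse_kinematics(position, orientation): joint angles nearest the present ones, or None.
- env.capture(name): name is "scene" or "top" or "wrist"; returns the picture (384x512x3 uint8, red, green, blue); there is no depth.
- env.camera_info(name): a dict with "fov_y" (degrees; the focal length in pixels is half the picture's height over the tangent of half this angle, whatever the lens; pixels are square), "cx", "cy" (the principal point, pixels), "R" (3x3) and "t" (3): a world point X has camera coordinates R X + t; the wrist camera has in their place "T_tool_cam" (4x4, takes a point from camera to tool coordinates, whose origin is the TCP and whose axes are the flange's). Camera axes: x right, y down, z forward; pixel columns grow to the right and rows downward; lengths in m; the calibration is good to about 2 mm. The wrist camera is an equidistant fisheye: a pixel r from the principal point sees the ray r / f radians off the axis. A picture is of the moment at which its call begins: read the wrist's pose just before it. camera_info takes no time and is no camera call.
A pose or a line that the arm cannot do raises env.IKError and nothing moves.
- env.hand_in(): hands the job in; it is judged then, once.
Trained networks look in the newest picture that a camera, given by its name, has taken for a name from the list of things; names that differ only in an ending like _2 or _b are one class to them, and where a whole thing is asked for, a point or a joint stands for the part that bears it (a point fixed in the world has none). Each returns a list of dicts, best first, with "score" (0 to 1); they miss things now and then, are a little off and sometimes report something else, mostly with a low value. They report only what shows in the picture. A call takes as long as a camera call.
- env.silhouettes(camera, thing): "mask" (384x512 bool, what is visible of it) and "box" ([left, top, right, bottom] in pixels, round what is visible of it).
- env.spot_point(camera, thing): "centre" ([column, row] in pixels: a listed point, or the origin of a listed thing).
Readings, each from a call of its own:
- env.current_time_s(): time.
- env.current_qpos(): joint angles.
- env.current_joint_velocities(): joint speeds.
- env.current_joint_torque(): joint torques, N m.
- env.current_tool_pos(): TCP position.
- env.current_eef_rot(): TCP orientation.
- env.current_force(): force on the tool from outside, world axes, zero at the start.
- env.current_moment(): the same for the moment, N m.
- env.current_grip_width(): opening from 0.0 (shut) to 1.0 (fully open).
- env.current_grasp_force(): force on a finger pad.
Only numpy, scipy, OpenCV 4.12 (cv2) and the standard library are available. Lean on these libraries where they do the work, as an engineer would, in place of code of your own. Each camera call takes 0.05 s, during which the arm holds its last target. There are 200 camera calls.

TASK

Flip up the cam lever to free the camera carriage, then slide the carriage along its rail until its nose bears firmly on the brass spring tip of the end stop, gently, without ramming it. Then flip the lever fully back down so that the carriage stays clamped there against the tip, and leave the things standing around alone.

Things in the scene. Friction and masses are not known exactly. Their poses are not given: they have to be found in the camera images.
- rail: Aluminium bench rail, 64 mm wide and 520 mm long, its top 37 mm above the table, fixed on a black base plate 150 x 540 x 12 mm. Origin on the table under its centre; its y axis runs along the rail towards the end stop, z up.
- carriage: Dark steel carriage on the rail: a block 120 mm across (x), 110 mm along the rail (y), from 2 to 42 mm above its origin, which is on the rail's top under its centre. Upright black camera tube on it: 44 mm diameter, axis at x 30, y 18, top at 110 mm. Cam lever at x -35 between cheeks 66 mm high. y points to the stop. Freed, it slides stiffly (about 7 N) and stays where left.
- nose (a point): Front end of the carriage's steel nose, a 20 mm stud sticking 12 mm out of the front (+y) face, 22 mm above the rail; it moves with the carriage.
- back (a point): Centre of the carriage's rear (-y) face, 22 mm above the rail's top; a good place to push it towards the stop. Axes as the carriage.
- lever_hinge (a point): Point on the cam lever's hinge axis (along the carriage's x), in the middle of the lever, 56 mm above the rail's top.
- lever_ball (a point): Centre of the bright 24 mm steel ball at the end of the cam lever, 105 mm from the hinge. The lever is a 10 mm square steel bar that swings in the upright plane along the rail.
- lever (a joint): Cam lever angle, rad: 0 = lying flat, pointing away from the stop (clamped); it lifts up and over towards the stop: 1.57 = upright, 1.9 = end of travel. The clamp starts to bite below about 0.6. It stays where it is left.
- stop: Aluminium end stop fixed on the rail, 74 x 34 x 44 mm; origin on the rail's top under its centre. On its -y face, 22 mm up, a steel screw sleeve (18 mm diameter) ends in a brass spring tip (11 mm). The screw is set anew each time: the free tip ends 45 to 65 mm from the origin, not measured. The tip yields 10 mm, pushing back 1.4 N at first, 4.9 N when fully in.
- dish: Bystander: round glass dish, 90 mm diameter, 14 mm high; origin under its centre.
- objective: Bystander: standing steel microscope objective, 34 mm diameter, 55 mm high; origin under its centre.
- slide_case: Bystander: grey plastic slide case, 85 x 120 x 35 mm; origin under its centre.

How it is judged:
By the outcome, as a careful person would: the job done as asked, in the order asked, and still so for the second after the job is handed in, with the robot touching nothing.
It also fails if it takes over 72 s, if anything falls off the work surface, if the arm or the gripper's body presses on something with over 40 N, if the wrist force passes 120 N, or if a joint passes its speed limit or range.

## Working session

There is one attempt and no reset: what is moved stays moved. The work goes in short steps, each a Python script; the robot and the scene stay as the last script left them, time stands still between calls to the robot, and variables do not carry over. Pictures are saved under pics/ and viewed, at most 10 in all, crops included, and the job is handed in when it is done.

```bash
mkdir -p pics
cat > h.py <<'E'
import numpy as np, cv2
from workcell import env
from scipy.spatial.transform import Rotation as Rn
def ray(cam,px):
    i=env.camera_info(cam); f=192/np.tan(np.radians(i["fov_y"])/2)
    d=np.array([(px[0]-i["cx"])/f,(px[1]-i["cy"])/f,1.]); R=np.array(i["R"]);t=np.array(i["t"])
    d=R.T@d; return -R.T@t, d/np.linalg.norm(d)
def atz(cam,px,z):
    o,d=ray(cam,px); return o+d*(z-o[2])/d[2]
def tri(pa,pb,ca="scene",cb="top"):
    A=np.zeros((3,3));b=np.zeros(3); L=[ray(ca,pa),ray(cb,pb)]
    for o,d in L:
        P=np.eye(3)-np.outer(d,d);A+=P;b+=P@o
    x=np.linalg.solve(A,b); return x,[np.linalg.norm((np.eye(3)-np.outer(d,d))@(x-o)) for o,d in L]
def save(cam,name): 
    im=env.capture(cam); cv2.imwrite("pics/"+name,im[:,:,::-1]); return im
E
python3 - <<'E'
from h import *
a=save("scene","s0.png");b=save("top","t0.png")
cv2.imwrite("pics/both0.png",cv2.resize(np.vstack([a,b])[:,:,::-1],None,fx=.78,fy=.78))
for n in ["rail","carriage","nose","back","lever_hinge","lever_ball","stop","dish","objective","slide_case"]:
    r={}
    for c in("scene","top"):
        q=env.spot_point(c,n); r[c]=q[0] if q else None
        print(n,c,[(np.round(k["centre"],1),round(k["score"],2)) for k in q[:2]])
    if r["scene"] and r["top"]:
        x,e=tri(r["scene"]["centre"],r["top"]["centre"]);print("   ",x.round(4),np.round(e,4))
print(env.current_time_s(),env.current_eef_rot())
for c in("scene","top"):
    i=env.camera_info(c);R=np.array(i["R"]);print(c,(-R.T@np.array(i["t"])).round(3),R.round(2).tolist())
E
```

```text
rail scene [(array([231.8, 202.9]), 0.71), (array([184.9, 151.3]), 0.19)]
rail top [(array([280., 227.]), 0.62)]
    [5.608e-01 3.290e-02 1.000e-04] [0.0006 0.0006]
carriage scene [(array([207.4, 172.8]), 0.62)]
carriage top [(array([309.7, 229.5]), 0.66), (array([308.1, 247.1]), 0.61)]
    [ 0.5533 -0.0212  0.0403] [0.0004 0.0004]
nose scene [(array([237.6, 184.4]), 0.82), (array([177.4, 113.3]), 0.33)]
nose top [(array([273. , 220.4]), 0.81)]
    [0.5679 0.0503 0.0619] [0.0002 0.0002]
back scene [(array([186.6, 150.1]), 0.71)]
back top [(array([338.1, 234.3]), 0.74)]
    [ 0.5432 -0.0708  0.0627] [0.0003 0.0003]
lever_hinge scene [(array([219.6, 141.7]), 0.97)]
lever_hinge top [(array([307.4, 248. ]), 0.94)]
    [ 0.5182 -0.0127  0.0887] [0.0033 0.0033]
lever_ball scene [(array([178.6, 113.8]), 0.89)]
lever_ball top [(array([372. , 257.9]), 0.92)]
    [ 0.4989 -0.1207  0.0942] [0.0024 0.0024]
stop scene [(array([329.2, 253.5]), 0.92), (array([230.3, 198.8]), 0.73)]
stop top [(array([181. , 206.4]), 0.56)]
    [0.5961 0.2292 0.0318] [0.0006 0.0006]
dish scene [(array([361. , 203.2]), 0.82), (array([228.8, 199. ]), 0.41)]
dish top [(array([184.6, 287.1]), 0.93)]
    [ 0.4393  0.2244 -0.0068] [0.0023 0.0023]
objective scene [(array([269.9, 162.7]), 0.68)]
objective top [(array([277.9, 293.5]), 0.7)]
    [ 0.4298  0.0366 -0.0061] [0.0008 0.0008]
slide_case scene [(array([140.8, 251.2]), 0.69), (array([236.9, 185.5]), 0.22)]
slide_case top [(array([312.2, 148.9]), 0.58)]
    [ 0.7238 -0.0341  0.0019] [0.0009 0.0009]
1.1 [6.51487341e-01 3.07324490e+00 5.01166376e-05]
scene [0.998 0.332 0.586] [[-0.51, 0.86, 0.01], [0.62, 0.38, -0.68], [-0.59, -0.34, -0.73]]
top [0.496 0.085 0.814] [[0.01, -1.0, 0.01], [-0.99, -0.01, -0.16], [0.16, -0.01, -0.99]]
```

View pics/both0.png

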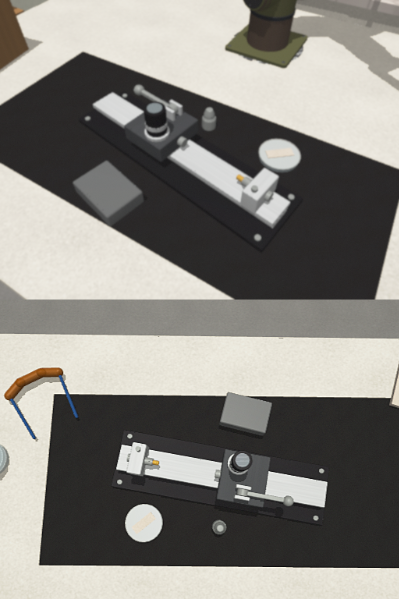

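The scene agrees with the network estimates: the lever lies flat on the robot's side, pointing to -y, with its ball at about (372,258) in the top view. The brass tip is near scene (308,229) and top (200,208). Next I measure the gap and the rail direction.

Run:
```python
from h import *
ims={"scene":cv2.imread("pics/s0.png"),"top":cv2.imread("pics/t0.png")}
for c,(u,v) in {"scene":(308,229),"top":(200,208)}.items():
    im=ims[c]; hsv=cv2.cvtColor(im,cv2.COLOR_BGR2HSV)
    m=((hsv[...,0]>8)&(hsv[...,0]<30)&(hsv[...,1]>90)&(hsv[...,2]>80)).astype(np.uint8)
    w=np.zeros_like(m); w[v-20:v+20,u-25:u+25]=m[v-20:v+20,u-25:u+25]
    ys,xs=np.nonzero(w); p=np.array([atz(c,q,.059) for q in zip(xs+0.,ys+0.)])
    print(c,len(xs),xs.min(),xs.max(),ys.min(),ys.max(),p.mean(0).round(4))
    d=np.array([.175,.985]); s=p[:,:2]@d; print("  along",s.min(),s.max(), "nose along", [ (atz(c,k["centre"],.059)[:2]@d).round(4) for k in env.spot_point(c,"nose")[:1]], "stop",[ (atz(c,k["centre"],.037)[:3]).round(4) for k in env.spot_point(c,"stop")[:1]])
P={}
for n,z in dict(nose=.059,back=.059,lever_hinge=.093,lever_ball=.093,rail=0,carriage=.037).items():
    print(n,[atz(c,env.spot_point(c,n)[0]["centre"],z).round(4) for c in("scene","top")])
q=env.silhouettes("top","rail")[0]["mask"].astype(np.uint8)
ys,xs=np.nonzero(q); print(cv2.minAreaRect(np.c_[xs,ys].astype(np.float32)))
r=cv2.resize(ims["top"][170:300,150:410],None,fx=2.5,fy=2.5,interpolation=cv2.INTER_CUBIC)
s=cv2.resize(ims["scene"][90:290,150:410],None,fx=1.25,fy=1.25,interpolation=cv2.INTER_CUBIC)
cv2.imwrite("pics/c1.png",np.vstack([r,np.pad(s,((0,0),(0,325),(0,0)))]))
print(env.current_force(),env.current_qpos())
```

```text
scene 49 303 311 224 232 [0.5888 0.1868 0.059 ]
  along 0.2803533927639133 0.29292114905240746 nose along [np.float64(0.1468)] stop [array([0.5996, 0.2308, 0.037 ])]
top 44 195 203 206 211 [0.5889 0.1894 0.059 ]
  along 0.28194554431920466 0.29711306135875093 nose along [np.float64(0.149)] stop [array([0.5956, 0.2277, 0.037 ])]
nose [array([0.5656, 0.0486, 0.059 ]), array([0.5681, 0.0504, 0.059 ])]
back [array([ 0.5401, -0.0739,  0.059 ]), array([ 0.5433, -0.0712,  0.059 ])]
lever_hinge [array([ 0.5236, -0.0129,  0.093 ]), array([ 0.5164, -0.0092,  0.093 ])]
lever_ball [array([ 0.4971, -0.1193,  0.093 ]), array([ 0.5001, -0.1232,  0.093 ])]
rail [array([0.561 , 0.0323, 0.    ]), array([0.5605, 0.0335, 0.    ])]
carriage [array([ 0.5507, -0.0237,  0.037 ]), array([ 0.5533, -0.0213,  0.037 ])]
((284.2045593261719, 226.91595458984375), (274.6632080078125, 76.59198760986328), 10.68491268157959)
[ 0.39397462 -0.77838648  0.99202601] [ 1.07950156e+00  3.06770230e-01  1.50638706e+00  1.98524832e-05
  1.32838797e+00 -7.34878976e-02]
```

View pics/c1.png

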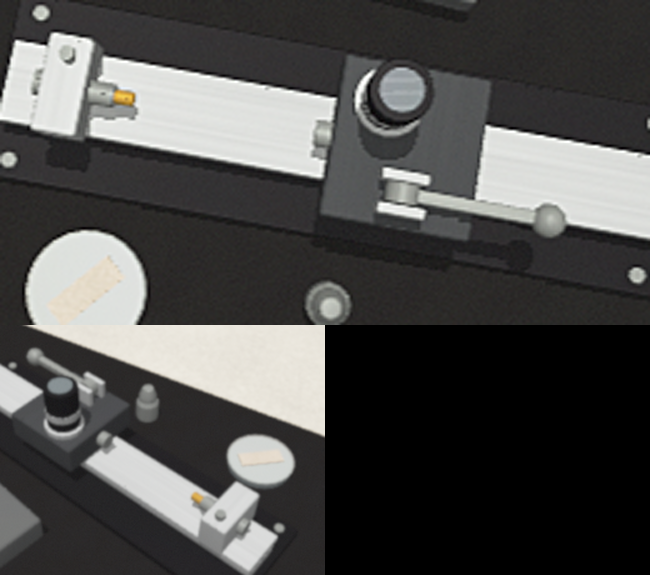

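The crop shows the brass tip end at about (203,209) in the top view and the nose at about (273,220), with a gap of about 132 mm along the rail. The tip is about 47 mm from the stop origin, which fits the 45–65 mm given. Next I hover over the ball and refine its position with the wrist camera.

```bash
cat >> h.py <<'E'
d=np.array([.176,.9844,0]); ex=np.array([.9844,-.176,0]); ez=np.array([0,0,1.])
def rot(a): p=np.radians((a+90)/2); return np.pi*np.array([np.cos(p),np.sin(p),0])
def wray(px,pos,rv):
    i=env.camera_info("wrist"); f=192/np.tan(np.radians(i["fov_y"])/2); T=np.array(i["T_tool_cam"])
    v=np.array([px[0]-i["cx"],px[1]-i["cy"]]); r=np.hypot(*v); th=r/f
    dc=np.r_[np.sin(th)*v/max(r,1e-9),np.cos(th)]; R=Rn.from_rotvec(rv).as_matrix()
    return pos+R@T[:3,3], R@T[:3,:3]@dc
E
python3 - <<'E'
from h import *
b=np.array([.4995,-.1215,0])
best=None
for a in(-10.14,169.86):
    j=env.inverse_kinematics(b+ez*.17,rot(a)); print(a,None if j is None else np.round(j,2))
    if j is not None and (best is None or abs(j[5])<best[0]): best=(abs(j[5]),a)
a=best[1]
env.goto(b+ez*.17,rot(a))
pos=np.array(env.current_tool_pos());rv=np.array(env.current_eef_rot())
im=save("wrist","w1.png")
print(a,pos,rv,env.current_time_s(),env.current_force())
for n,z in dict(lever_ball=.093,lever_hinge=.093,back=.059,nose=.059).items():
    for k in env.spot_point("wrist",n)[:2]:
        o,v=wray(k["centre"],pos,rv); p=o+v*(z-o[2])/v[2]; print(n,k["score"],np.round(k["centre"],1),p.round(4),"rail x,y rel b:",((p-b)@ex).round(4),((p-b)@d).round(4))
E
```

```text
-10.14 [-0.32  0.28  1.72 -0.    1.14 -0.14]
169.86 None
-10.14 [ 0.49976814 -0.12075226  0.17008676] [2.40786299e+00 2.01785998e+00 5.35607692e-04] 4.4917 [-0.10058078 -0.57315386  0.22507681]
lever_ball 0.55 [257.  196.2] [ 0.4998 -0.1176  0.093 ] rail x,y rel b: -0.0004 0.0039
lever_ball 0.17 [438.3  72.6] [ 0.6654 -0.0394  0.093 ] rail x,y rel b: 0.1488 0.11
lever_hinge 0.78 [259.4  59.1] [ 0.5198 -0.0157  0.093 ] rail x,y rel b: 0.0013 0.1078
back 0.88 [301.8 126.9] [ 0.5465 -0.0739  0.059 ] rail x,y rel b: 0.0379 0.0551
```

View pics/w1.png

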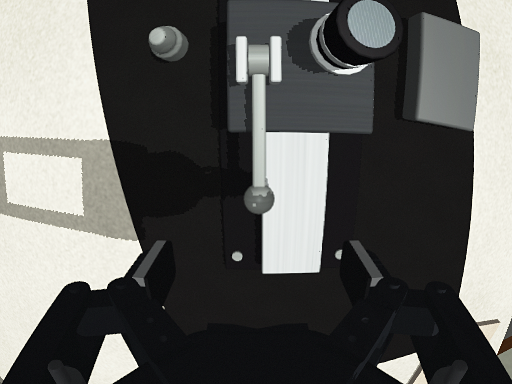

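The wrist view shows the ball at about (259,199) and the hinge at (259,59). That puts the ball within about 2 mm of my estimate and in line with the tool, so I descend and grip it.

Run:
```python
from h import *
b=np.array([.4995,-.1215,0])+ex*.001+d*.002
R=rot(-10.14)
env.servo_line(b+ez*.072,.12,R)
print(env.current_tool_pos(),env.current_force())
env.set_gripper(0.42);print(env.current_force(),env.current_grip_width())
env.set_gripper(0.0)
print(env.current_force(),env.current_grip_width(),env.current_grasp_force(),env.current_tool_pos(),env.current_time_s())
im=save("wrist","w2.png")
```

```text
[ 0.50140485 -0.11988656  0.07246558] [-0.13022185 -0.60494728  0.81122419]
[-0.56543266  0.46092246  0.44178219] 0.42100601232517765
[0.13439387 0.47959638 1.56856884] 0.2423128874827232 58.47253203392029 [ 0.5012108  -0.11978283  0.07225471] 6.475
```

View pics/w2.png

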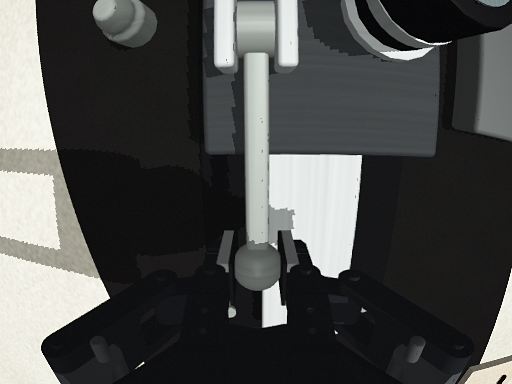

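The ball sits between the pads at about (258,267), gripped at 58 N. I lift it along the arc and watch the forces.

Run:
```python
from h import *
import json
P0=np.array(env.current_tool_pos()); json.dump(P0.tolist(),open("P0.json","w"))
R=rot(-10.14)
def at(th,s=0): return P0+d*(s+.105*(1-np.cos(th)))+ez*.105*np.sin(th)
for th in np.arange(.1,1.11,.1):
    env.servo_line(at(th),.06,R)
    F=np.array(env.current_force()); e=np.array(env.current_tool_pos())-at(th)
    print(round(th,2),"Fx,y,z",np.round([F@ex,F@d,F[2]],1),"err mm",np.round([e@ex*1e3,e@d*1e3,e[2]*1e3],1),round(env.current_grip_width(),3))
    if np.linalg.norm(F)>80: break
print(env.current_time_s())
save("wrist","w3.png"); a=save("scene","s3.png")
cv2.imwrite("pics/c3.png",cv2.resize(a[60:300,120:420,::-1],None,fx=2,fy=2))
```

```text
0.1 Fx,y,z [0.3 0.4 0.8] err mm [-0.1  0.1  0.4] 0.248
0.2 Fx,y,z [-0.1  0.6 -0.2] err mm [-0.1  0.2  0.5] 0.242
0.3 Fx,y,z [ 0.4  2.  -0.5] err mm [-0.1  0.4  0.4] 0.244
0.4 Fx,y,z [ 0.3  2.9 -0.7] err mm [-0.1  0.6  0.4] 0.244
0.5 Fx,y,z [-0.1  4.4 -1.3] err mm [-0.1  0.5  0.4] 0.244
0.6 Fx,y,z [ 0.3  4.3 -2.6] err mm [-0.2  0.4  0.4] 0.243
0.7 Fx,y,z [-0.6  2.7 -2. ] err mm [-0.2  0.2  0.4] 0.242
0.8 Fx,y,z [-1.3  1.1 -0.2] err mm [-0.2  0.1  0.5] 0.239
0.9 Fx,y,z [-1.8 -1.6  1.6] err mm [-0.2  0.1  0.5] 0.243
1.0 Fx,y,z [-2.3  1.2 -0.2] err mm [-0.2  0.8  0.2] 0.243
1.1 Fx,y,z [ -0.1   4.7 -10.2] err mm [-0.4  2.5 -0.7] 0.037
10.1083
```

View pics/c3.png

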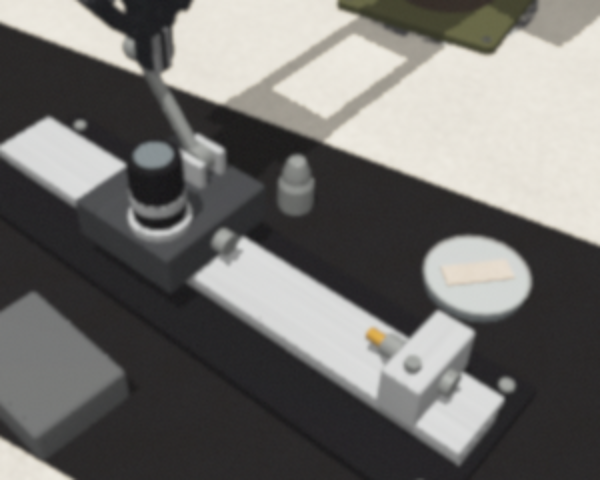

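The lever is up at about 1 rad, but the fingers have shut (width 0.037), so the ball slipped out. I check in the wrist view.

View pics/w3.png

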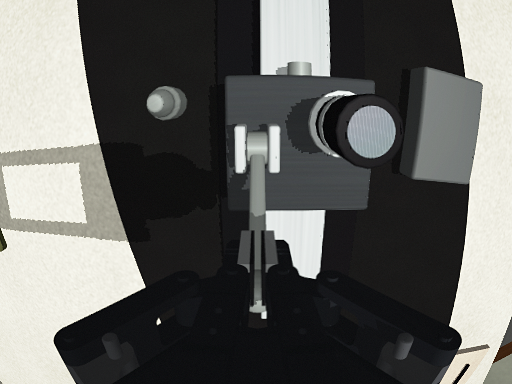

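Run:
```python
from h import *
F=np.array(env.current_force());print(np.round([F@ex,F@d,F[2]],1),env.current_grip_width(),env.current_grasp_force(),env.current_tool_pos())
for n in("lever_ball","lever_hinge","back","nose"):
    q=env.spot_point("scene",n); print(n,[(np.round(k["centre"],1),round(k["score"],2)) for k in q[:2]])
# ball from scene ray intersect lever plane
k=env.spot_point("scene","lever_ball")
if k:
    o,v=ray("scene",k[0]["centre"]); H=np.array([.5199,-.0162,.093]); t=((H-o)@ex)/(v@ex); p=o+t*v-H; print("ball rel hinge y,z",p@d,p[2],np.arctan2(p[2],-(p@d)))
```

```text
[ 1.1  4.9 -9. ] 0.024174304843023322 63.07813435792923 [ 0.51141768 -0.06087847  0.16496011]
lever_ball [(array([186.8,  79.1]), 0.6)]
lever_hinge [(array([215.9, 139.7]), 0.68)]
back [(array([267.1, 167.1]), 0.68), (array([185.2, 150.4]), 0.67)]
nose [(array([237.2, 183.2]), 0.8)]
ball rel hinge y,z -0.06608031380002086 0.09058708954023068 0.9405662109455897
```

The pads now pinch the bar just below the ball, which slid out. I open, back off upward and measure the lever.

Run:
```python
from h import *
env.set_gripper(0.8)
F=np.array(env.current_force());print(np.round([F@ex,F@d,F[2]],1))
p=np.array(env.current_tool_pos())
env.servo_line(p+ez*.09-d*.02,.15,rot(-10.14))
pos=np.array(env.current_tool_pos());rv=np.array(env.current_eef_rot())
w=save("wrist","w4.png"); s=save("scene","s4.png"); t=save("top","t4.png")
H=np.array([.5199,-.0162,.093])
for c in("scene","top","wrist"):
    for n in("lever_ball","back","nose","lever_hinge"):
        for k in env.spot_point(c,n)[:1]:
            o,v=ray(c,k["centre"]) if c!="wrist" else wray(k["centre"],pos,rv)
            if n=="lever_ball": t_=((H-o)@ex)/(v@ex)
            else: t_=({"lever_hinge":.093}.get(n,.059)-o[2])/v[2]
            q=o+t_*v; r=q-H; print(c,n,round(k["score"],2),np.round(k["centre"],1),"rel H x,y,z",np.round([r@ex,r@d,r[2]],4), round(np.arctan2(r[2],-(r@d)),3) if n=="lever_ball" else "")
S=env.spot_point("scene","lever_ball");T=env.spot_point("wrist","lever_ball")
print(env.current_time_s())
cv2.imwrite("pics/c4.png",np.hstack([cv2.resize(s[60:260,140:340,::-1],(400,400)),cv2.resize(w[0:384,100:420,::-1],(400,480))[:400]]))
```

```text
[-0.7 -0.2 -0.4]
scene back 0.84 [183.9 148.1] rel H x,y,z [ 0.0295 -0.0608 -0.034 ] 
scene nose 0.91 [237.7 183.4] rel H x,y,z [ 0.0318  0.0704 -0.034 ] 
scene lever_hinge 0.59 [217.3 140.4] rel H x,y,z [ 0.0031 -0.0013 -0.    ] 
top back 0.78 [345.  237.9] rel H x,y,z [ 0.0285 -0.0638 -0.034 ] 
top nose 0.67 [277.6 220.5] rel H x,y,z [ 0.0371  0.0655 -0.034 ] 
top lever_hinge 0.6 [308.5 247.8] rel H x,y,z [-0.004   0.0044 -0.    ] 
wrist lever_ball 0.92 [257.3 199.3] rel H x,y,z [-0.      0.1857  0.8406] 1.788
wrist back 0.7 [287.5 158.2] rel H x,y,z [ 0.0338 -0.0571 -0.034 ] 
wrist nose 0.67 [290.3  53.4] rel H x,y,z [ 0.0358  0.0641 -0.034 ] 
wrist lever_hinge 0.87 [258.  114.2] rel H x,y,z [-0.0005 -0.0051 -0.    ] 
12.7167
```

View pics/c4.png

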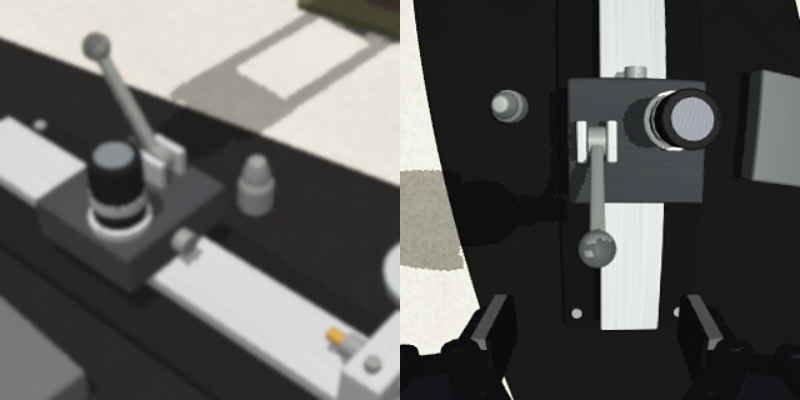

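The ball is at scene pixel (188,83), so the lever is at about 0.92 rad and the carriage is freed. I will push the lever to about 1.45 with shut fingers, then go behind the carriage and push it most of the way.

```bash
cat >> h.py <<'E'
H0=np.array([.5199,-.0162,0]); R=rot(-10.14)
def W(x,y,z): return H0+ex*x+d*y+ez*z
def st():
    F=np.array(env.current_force()); p=np.array(env.current_tool_pos())-H0
    return np.round([F@ex,F@d,F[2]],1),np.round([p@ex,p@d,p[2]],4)
E
python3 - <<'E'
from h import *
env.set_gripper(0); 
env.servo_line(W(0,-.110,.23),.2,R); env.servo_line(W(0,-.110,.168),.2,R)
for y in(-.08,-.065,-.05,-.035): env.servo_line(W(0,y,.168),.06,R); print(*st())
env.servo_line(W(0,-.10,.168),.2,R)
env.servo_line(W(.048,-.105,.12),.2,R); env.servo_line(W(.048,-.105,.052),.2,R); print("down",*st())
for y in(-.085,-.075,-.065,-.055,-.045,-.03,-.0,.03,.05): env.servo_line(W(.048,y,.052),.04,R); print(*st())
print(env.current_time_s())
s=save("scene","s5.png");t=save("top","t5.png")
for c in("scene","top"):
    for n in("nose","lever_ball","back"):
        for k in env.spot_point(c,n)[:1]: q=atz(c,k["centre"],.059)-H0; print(c,n,round(k["score"],2),np.round(k["centre"],1),np.round([q@ex,q@d],4))
cv2.imwrite("pics/c5.png",np.hstack([cv2.resize(s[60:310,150:400,::-1],(400,400)),cv2.resize(t[130:330,130:330,::-1],(400,400))]))
E
```

```text
[ 0.8 -3.8  2.8] [ 0.0008 -0.0801  0.1691]
[ 0.1 -1.6  1.1] [ 0.0002 -0.0645  0.1681]
[-0.7 -0.1 -0.2] [-0.0004 -0.0492  0.1676]
[-0.6 -0.2 -0.4] [-0.0002 -0.0341  0.1678]
down [ 0.9 -0.4 -0.1] [ 0.0477 -0.1048  0.0528]
[ 0.4 -0.5  0.9] [ 0.048  -0.0848  0.052 ]
[-0.  -0.4 -0.9] [ 0.048  -0.0747  0.0519]
[ 0.1 -0.3 -0.3] [ 0.048  -0.0647  0.052 ]
[-0.  -3.6  0.4] [ 0.0481 -0.0553  0.052 ]
[ 0.7 -4.1  0.2] [ 0.048  -0.0452  0.052 ]
[-0.1 -4.6  0.1] [ 0.0479 -0.0301  0.052 ]
[-0.9 -4.6  1. ] [ 0.0477 -0.0003  0.052 ]
[-0.4 -4.7  1. ] [0.0475 0.0297 0.052 ]
[-1.6 -4.5  1.6] [0.0474 0.0499 0.052 ]
22.7583
scene nose 0.89 [293.6 216.8] [0.0286 0.1835]
scene lever_ball 0.61 [265.2 109.6] [-0.1537 -0.0252]
scene back 0.59 [233.3 179.8] [0.0304 0.0593]
top nose 0.7 [215.5 209.9] [0.0351 0.1838]
top lever_ball 0.58 [256.6 233.6] [0.0058 0.0996]
top back 0.61 [214.6 211.5] [0.0318 0.1849]
```

View pics/c5.png

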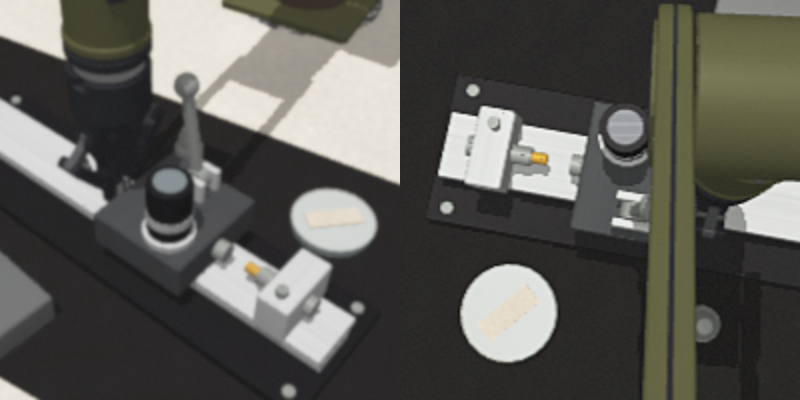

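The lever is upright and the carriage moves with the tool. The nose is at top column 214.5 and the tip at 204.5, so about 20 mm remains. Now I creep forward and watch for contact in the force.

Run:
```python
from h import *
y=.063; env.servo_line(W(.048,y,.052),.04,R)
base=[];con=None
while y<.086:
    y+=.001; env.servo_line(W(.048,y,.052),.015,R)
    f=-np.mean([np.array(env.current_force())@d for _ in range(4)])
    print(round(y*1e3),round(f,2),st()[1][1],end=" | ")
    if len(base)<4: base.append(f)
    elif con is None and f>np.mean(base)+1.0: con=y; print("CONTACT",end=" ")
    if con and (y>=con+.0055 or f>np.mean(base)+3.6): break
    if y>.0815 and con is None: break
print(env.current_time_s())
t=save("top","t6.png")
```

```text
64 5.53 0.0636 | 65 6.39 0.0644 | 66 7.4 0.0653 | 67 6.54 0.0663 | 68 6.72 0.0672 | 69 6.75 0.0682 | 70 6.88 0.0693 | 71 6.51 0.0703 | 72 6.48 0.0712 | 73 6.15 0.0722 | 74 6.67 0.0729 | 75 8.41 0.0737 | CONTACT 76 8.62 0.0746 | 77 9.25 0.0755 | 78 8.89 0.0764 | 79 10.58 0.0773 | 27.6333
```

Contact came at tool y of about 0.0733, as vision predicted (0.0735). I press on to about 6 mm of compression, retreat and swing the lever back: first from its front side, then pressing down from above.

Run:
```python
from h import *
for y in(.080,.0812): env.servo_line(W(.048,y,.052),.015,R); print(*st())
env.servo_line(W(.048,.05,.052),.15,R); env.servo_line(W(.048,.05,.25),.25,R)
env.servo_line(W(0,.195,.245),.25,R)
t=save("top","t7.png"); s=save("scene","s7.png")
env.servo_line(W(0,.195,.175),.25,R); print(*st())
for y in(.18,.17,.16,.15,.14,.13,.12,.11): env.servo_line(W(0,y,.175),.06,R); print(*st())
s2=save("scene","s8.png"); print(env.current_time_s())
for n in("nose","back","lever_ball","lever_hinge"):
    for k in env.spot_point("scene",n)[:1]:
        o,v=ray("scene",k["centre"])
        q=(o+v*((H0-o)@ex)/(v@ex) if n.startswith("lever") else atz("scene",k["centre"],.059))-H0; print(n,round(k["score"],2),np.round(k["centre"],1),np.round([q@ex,q@d,q[2]],4))
cv2.imwrite("pics/c8.png",np.hstack([cv2.resize(s[60:310,170:420,::-1],(400,400)),cv2.resize(s2[60:310,170:420,::-1],(400,400))]))
```

```text
[ -2.  -10.3   3.6] [0.0474 0.0782 0.0519]
[ -1.9 -10.2   3.5] [0.0474 0.0793 0.0519]
[0.4 0.2 1.3] [0.0002 0.1939 0.1748]
[ 0.3 -0.1 -1.3] [0.0005 0.1797 0.1761]
[0.3 0.3 0. ] [-1.000e-04  1.696e-01  1.750e-01]
[-0.5  0.6 -0.2] [-1.000e-04  1.596e-01  1.749e-01]
[0.2 0.2 0.4] [-0.      0.1496  0.175 ]
[0.3 0.9 1.1] [-1.000e-04  1.394e-01  1.750e-01]
[-0.2 -0.   0.6] [-1.000e-04  1.293e-01  1.750e-01]
[ 0.  -0.1  0. ] [-1.000e-04  1.193e-01  1.750e-01]
[-0.1  0.5  0.3] [-0.      0.1093  0.175 ]
33.4417
nose 0.7 [309.5 230.2] [0.0339 0.2175 0.059 ]
back 0.96 [244.4 188.3] [0.0329 0.0861 0.059 ]
lever_ball 0.83 [259.6 117.3] [-0.      0.0881  0.1843]
lever_hinge 0.6 [285.8 178.8] [-0.      0.1434  0.0937]
```

View pics/c8.png

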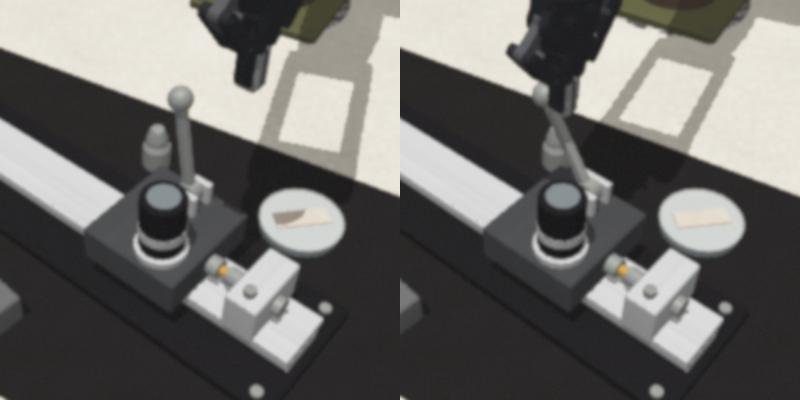

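The lever was very light (under 1 N), the carriage has not moved, and the nose is still on the brass tip. The lever is at about 1.02 rad, so now I press it down from above.

Run:
```python
from h import *
hy=.1436
def at(th,o=0): return W(0,hy-.105*np.cos(th),.093+.105*np.sin(th)+.012+o)
env.servo_line(W(0,.112,.225),.25,R)
env.servo_line(at(1.02,.02),.2,R)
for th in np.r_[np.arange(1.0,.05,-.1),0.05,0.0]:
    env.servo_line(at(th),.06,R); a=st(); print(round(th,2),*a)
    if abs(a[0][2])>35: break
for o in(-.002,-.004):
    if st()[0][2]<12: env.servo_line(at(0,o),.02,R); print(*st())
s=save("scene","s9.png"); print(env.current_time_s())
```

```text
1.0 [0.6 0.8 0.9] [-0.0004  0.0871  0.1927]
0.9 [ 0.6  0.2 -1. ] [-0.0002  0.0779  0.1869]
0.8 [-0.9 -0.7 -0.5] [-0.0002  0.0701  0.1799]
0.7 [0.1 0.4 1. ] [-0.0002  0.0631  0.1721]
0.6 [0.4 0.2 0.3] [-0.0003  0.0568  0.1637]
0.5 [-0.3  0.1 -0.6] [-0.0004  0.0513  0.1548]
0.4 [ 0.1 -0.3 -0.8] [-0.0004  0.0468  0.1453]
0.3 [ 0.2  0.1 -0.5] [-0.0004  0.0432  0.1354]
0.2 [-0.6 -0.1 -0.2] [-0.0004  0.0407  0.1253]
0.1 [0.4 0.3 1.4] [-0.0004  0.0392  0.1149]
0.05 [ 0.1 -0.4  0.8] [-0.0002  0.0388  0.1099]
0.0 [ 0.  -0.9  1.6] [0.0002 0.0386 0.1049]
[-2.8 -1.7 11.8] [0.0004 0.0385 0.1043]
[-4.3 -2.1 24. ] [0.0005 0.0385 0.1038]
38.7417
```

The ball met a hard stop at the height expected for a flat lever (24 N). I retreat clear and check.

Run:
```python
from h import *
p=np.array(env.current_tool_pos())
env.servo_line(p+ez*.12,.2,R); env.servo_line(p+ez*.16-d*.18-ex*.05,.3,R)
s=save("scene","s10.png");t=save("top","t10.png")
for c in("scene","top"):
    for n in("nose","back","lever_ball","lever_hinge","stop"):
        for k in env.spot_point(c,n)[:1]:
            o,v=ray(c,k["centre"]); z={"nose":.059,"back":.059,"stop":.037}.get(n,.093)
            q=(o+v*((H0-o)@ex)/(v@ex) if n.startswith("lever") and c=="scene" else atz(c,k["centre"],z))-H0; print(c,n,round(k["score"],2),np.round(k["centre"],1),np.round([q@ex,q@d,q[2]],4))
print(env.current_time_s(),st())
cv2.imwrite("pics/c10.png",np.hstack([cv2.resize(s[60:310,170:420,::-1],(400,400)),cv2.resize(t[150:300,150:300,::-1],(400,400))]))
```

```text
scene nose 0.72 [308.5 230.2] [0.0349 0.2164 0.059 ]
scene back 0.98 [244.4 189.1] [0.0343 0.0873 0.059 ]
scene lever_ball 0.76 [235.2 148.7] [0.     0.0369 0.0943]
scene lever_hinge 0.82 [284.1 180.6] [-0.      0.1405  0.0878]
scene stop 0.67 [325.3 253.7] [0.0391 0.2529 0.037 ]
top nose 0.75 [197.5 206.4] [0.0353 0.2184 0.059 ]
top back 0.57 [263.7 220.1] [0.033  0.0912 0.059 ]
top lever_ball 0.78 [290.1 244.9] [-0.005   0.0374  0.093 ]
top lever_hinge 0.61 [229.5 231.2] [-0.0011  0.1477  0.093 ]
top stop 0.71 [179.4 204.4] [0.0349 0.2573 0.037 ]
40.8917 (array([0. , 0.6, 0.8]), array([-0.0495, -0.1413,  0.2638]))
```

View pics/c10.png

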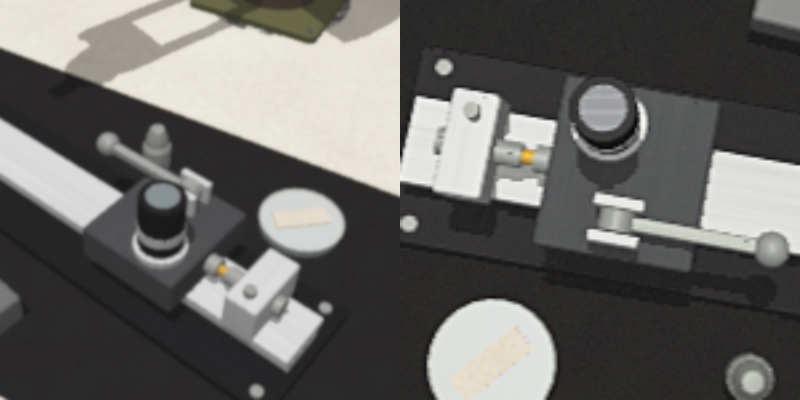

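The lever lies flat with its ball at top (290,245). The nose at (197,206) presses the brass tip, which has visibly shortened but is not bottomed. The bystanders are untouched and the arm is clear.

```bash
python3 -c "
from workcell import env
print(env.hand_in())"
```

```text
the job is handed in; nothing more can be done
None
```

The job is handed in (no verdict came back): the carriage is clamped with its nose pressing the brass tip in about 6 mm of its 10 mm, the lever is flat, the bystanders were not touched, and it took about 41 s.

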